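# Close the hub clamp, kick the stand down, hold the instrument frame upright

### The arm

A 6-joint arm with a two-finger parallel gripper is mounted at the origin on the work surface. World frame = base frame: x ahead of the robot, y to its left, z up, the work surface at z = 0. Lengths are in m, angles in rad, forces in N, time in s.
With the tool pointing down it reaches from about 0.3 to 0.875 m from the base axis. Payload 4.2 kg.
Tool frame: the origin (TCP) lies between the finger pads; the fingertips stand 19 mm ahead of it and the grasp point (between the pads) is the TCP; y points along the fingers, x is the direction in which the jaws open and shut, and the axes are right-handed (so a half turn about y gives the same grasp; the last joint's range is limited). The gripper opens to 85 mm and grips with 20 to 120 N. Pads are 22 mm wide; open, the fingers measure 114 mm over their backs; the gripper's body (76 mm by 85 mm) begins 54 mm behind the grasp point. The pads swing forward as they close: fully open they stand 13 mm farther back than shut.
Start: joints at [1.094, 0.32, 1.565, -0, 1.257, -0.02], TCP at [0.254, 0.516, 0.25] pointing down, gripper open.
Joint ranges: [-3.11, 3.11], [-0.84, 2.01], [0.21, 2.61], [-1.34, 4.49], [0.05, 2.63], [-2.56, 2.56]. Speed limits (rad/s): [2.57, 2.57, 3.14, 3.14, 3.14, 3.14].

### API

Orientations are given as a unit quaternion [w, x, y, z].
In Python, from plant import r, get_image, get_calibration, job gives the robot as it stands. The module is installed in compiled form; this text tells all that it offers.
- The arm moves only by the tool arm_command, never from a script. Its argument "series" is a list of rows, each a list of 5 numbers: the gripper's target within -1 to 1 (shut at 1, half-way at 0, fully open at -1), then the shift along the world's x, y, z in mm, then the turn about the world's z in rad. A call has 1 to 12 rows; each row shifts and turns the commanded pose from where the row before left it; what a row does not reach is not made up. A row lasts 1/10 s, in which the tool goes at most 50 mm and 8.59 degrees, less where a joint would pass 70% of its speed; a pose out of reach is approached as far as the arm can. A call with a gripper value outside its range is refused whole. The fingers move at their own pace and stop on an object; the grip force is fixed at half the most. Time passes only in rows, so rows that do not move let the fingers close. It gives the time, the measured TCP pose, the force and the opening at its end, in the units of the state.
- r.observe(): the state, without advancing time (a new reading comes with each control period).
- get_image(name): name is "side" or "top" or "wrist"; returns the picture (420x560x3 uint8, blue, green, red); there is no depth.
- get_calibration(name): a dict with "vfov" (degrees; the focal length in pixels is half the picture's height over the tangent of half this angle, whatever the lens; pixels are square), "cx", "cy" (the principal point, pixels), "dist" ([k1, k2, p1, p2, k3] as OpenCV has them; the pictures are not rectified), "camera_from_world" (4x4, takes a point from world to camera coordinates); the wrist camera has in their place "mount" (4x4, takes a point from camera to tool coordinates, whose origin is the TCP and whose axes are the tool frame's). Camera axes: x right, y down, z forward; pixel columns grow to the right and rows downward; lengths in m; the calibration is good to about 2 mm. A picture is of the moment at which its call begins: read the wrist's pose just before it. get_calibration takes no time and is no camera call.
- job.job_done(): hands the job in, once; it reports no verdict.
The state is a dict: "time_s": time; "q": joint angles; "qvel": joint speeds; "effort": joint torques, N m; "tcp_pos": TCP position; "tcp_rot": TCP orientation; "wrist_force": force on the tool from outside, world axes, zero at the start; "torque": the same for the moment, N m; "finger_gap": finger opening in m.
Only numpy, scipy, OpenCV 4.12 (cv2) and the standard library are available. Lean on these libraries where they do the work, as an engineer would, in place of code of your own. Each camera call takes 0.05 s, during which the arm holds its last target. There are 200 camera calls.

### The job

The hub has been loaded into the small hinged instrument frame, which is leaning back on its rest. First swing the clamp strap fully down over the hub, then flip the kickstand down past its over-centre point until it snaps against its stop, and then take hold of the frame (it has a T-bar on top) and bring it upright. Finish while still holding the frame upright and still (let go and it tips back), and leave the cup, lens and grey case where they are.

Things in the scene. Friction and masses are not known exactly. Their poses are not given: they have to be found in the camera images.
- base: Aluminium base plate 200 x 220 x 12 mm, fixed on the bench, carries the rig. Origin on the bench under the frame's foot hinge (plate x -90..110, y -110..110 mm); x points to the side the frame leans back to (steel rest post there, x 42..62, 95 mm high), z up. All offsets in this list are in these axes with the frame upright. Tipping axis: along y, at z=30 mm.
- frame (a joint): Lean of the frame (column 25 x 30 mm, 180 mm tall; about 0.8 kg), rad, about the base's y: 0 upright, +0.35 back on the rest (start), -0.14 forward stop. At lean q a point (x, y, z above the hinge) is at (x cos q + z sin q, y, z cos q - x sin q) from the hinge. Its weight and a light spring always tip it back: about 4 N at the T-bar.
- clamp (a joint): Clamp strap angle, rad: 0 = closed, lying level on the hub; up to 1.0 = open, free end lifted. Starts open, stays where put (friction 0.06 N m, 1 or 2 N to push). The hub, on the frame's -y arm, is a steel cylinder 48 mm in diameter along x, axis at y=-100, z=144 mm, with a black disc of 62 mm diameter at its +x end (x 70..94 mm).
- kickstand (a joint): Kickstand angle, rad: 0 = stowed, leg pointing to +y and 0.17 rad above level; it turns downwards to 1.85 = fully down, just past vertical. An over-centre spring drives it away from 0.6 rad to both ends (about 0.1 N m to start it from 0): pushed beyond about 0.65, it snaps down by itself to its stop.
- bar (a point): Centre of the T-bar on top of the frame: round steel bar of 16 mm diameter, 76 mm long along the base's y, on a 12 mm stem, 215 mm above the tipping axis. Axes are the frame's (z along the column). Column top is 35 mm below it.
- clamp_end (a point): Upper side of the strap at its free end; closed place x=0, y=-148, z=176 mm. Aluminium strap 24 mm wide (x), 8 mm thick, 98 mm from hinge to end, with a small brass thumbnut (9 mm radius, 9 mm above the strap) 10 mm inboard of the end. Axes are the strap's: -y from hinge to free end, z its upper side.
- clamp_hinge (a point): Hinge of the clamp strap (axis along x), on its mid-thickness: x=0, y=-50, z=172 mm. Axes are the strap's.
- kick_foot (a point): Centre of the black rubber foot (ball, 9 mm radius) at the end of the kickstand leg. The leg is a steel rod 12 mm in diameter; the foot is 90 mm from the hinge and 28 mm to its -x side (straight for 30 mm, then slanting to -x). Stowed it is at x=-49, y=159, z=135 mm.
- kick_hinge (a point): Hinge of the kickstand (axis along x): x=-21, y=70, z=120 mm.
- cup: White paper cup, 74 mm across the rim, 90 mm tall, standing beside the rig on its hub side; origin under its centre. Bystander.
- lens: Black camera lens standing on end, 58 mm diameter, 55 mm tall, behind the rig; origin under its centre. Bystander.
- case: Grey plastic case, 60 x 100 x 22 mm with a yellow note on it, lying beside the rig on its kickstand side; origin under its centre. Bystander.

How it is judged:
On the way, in this order (a step that is already met when the one before it is completed fails the run):
1. the clamp strap is fully down on the hub (value of joint clamp below 0.06 rad), for 0.2 s.
2. the kickstand has gone over centre and is fully down (value of joint kickstand above 1.7 rad), for 0.2 s.
3. the frame is held upright by the gripper (value of joint frame between -0.06 and 0.06 rad and contact force between the fingers and base above 0.5 N), for 0.2 s.
At the end, for the whole second after the job is handed in: The robot is still holding: its fingers press on the frame with more than 0.5 N, the frame stands within 0.06 rad of upright and is still (under 0.05 rad/s), the clamp strap is down (under 0.08 rad) and the kickstand is down (over 1.7 rad) (all of step 3 and velocity of joint frame between -0.05 and 0.05 rad/s and value of joint clamp below 0.08 rad and value of joint kickstand above 1.7 rad); the arm keeps its last pose, push and grip.
It fails at once if the cup is pushed away by more than 30 mm or knocked over (distance of cup from where it was at the start of the episode above 0.03 m or angle between cup's own z axis and vertical above 0.5 rad).
It fails at once if the lens is pushed away by more than 30 mm or knocked over (distance of lens from where it was at the start of the episode above 0.03 m or angle between lens's own z axis and vertical above 0.5 rad).
It fails at once if the case is pushed away by more than 30 mm or knocked over (distance of case from where it was at the start of the episode above 0.03 m or angle between case's own z axis and vertical above 0.5 rad).
It also fails if it takes over 54 s, if anything falls off the work surface, if the arm or the gripper's body presses on something with over 40 N, if the wrist force passes 120 N, or if a joint passes its speed limit or range.

## Working session

There is one attempt and no reset: what is moved stays moved. The work goes in short steps, Python scripts to look and compute and a tool call to move; the robot and the scene stay as the last step left them, time stands still between calls to the robot, and variables do not carry over. Pictures are saved under pics/ and viewed, about 8 in all and at most 12, crops included, and the job is handed in when it is done.

Besides the shell and the picture viewer there is one more tool, called after "Request:" in YAML: its name, and indented under it one key for each argument. arm_command: Moves the arm, as the interface text tells. Its arguments: {"type":"object","properties":{"series":{"type":"array"}},"required":["series"]}

```bash
mkdir -p pics; cat > h.py <<'E'
import numpy as np, cv2
from plant import r,get_image,get_calibration,job
def K(c,h=420):
    f=h/2/np.tan(np.radians(c["vfov"])/2); return np.array([[f,0,c["cx"]],[0,f,c["cy"]],[0,0,1]])
def T(name):
    c=get_calibration(name)
    return np.array(c["camera_from_world"])
def ray(name,uv):
    c=get_calibration(name);M=T(name)
    p=cv2.undistortPoints(np.array([[uv]],float),K(c),np.array(c["dist"],float))[0,0]
    d=M[:3,:3].T@np.array([p[0],p[1],1]);o=-M[:3,:3].T@M[:3,3]; return o,d/np.linalg.norm(d)
def onz(name,uv,z):
    o,d=ray(name,uv); return o+d*(z-o[2])/d[2]
def tri(uv1,uv2,n1="side",n2="top"):
    o1,d1=ray(n1,uv1);o2,d2=ray(n2,uv2)
    s=np.linalg.lstsq(np.c_[d1,-d2],o2-o1,rcond=None)[0]
    a=o1+s[0]*d1;b=o2+s[1]*d2; return (a+b)/2,np.linalg.norm(a-b)
def proj(name,P):
    c=get_calibration(name);M=T(name)
    return cv2.projectPoints(np.atleast_2d(np.array(P,float)),cv2.Rodrigues(M[:3,:3])[0],M[:3,3],K(c),np.array(c["dist"],float))[0][:,0]
E
python3 - <<'E'
from h import *
for n in("side","top"):
    cv2.imwrite(f"pics/{n}0.png",get_image(n)); o,d=ray(n,(280,210)); print(n,o,d)
s=r.observe();print(s["tcp_pos"],s["tcp_rot"],s["time_s"],s["wrist_force"])
E
```

```text
side [0.48787995 0.64081206 0.71951072] [ 0.06796167 -0.73988764 -0.6692888 ]
top [0.40575488 0.04711554 1.12156976] [ 0.15961845 -0.02984201 -0.98672762]
[0.25344328 0.51567565 0.24955837] [-0.59992615  0.60052356  0.37331001 -0.37429895] 0.1 [0.08012294 0.15093837 1.03232825]
```

View pics/side0.png

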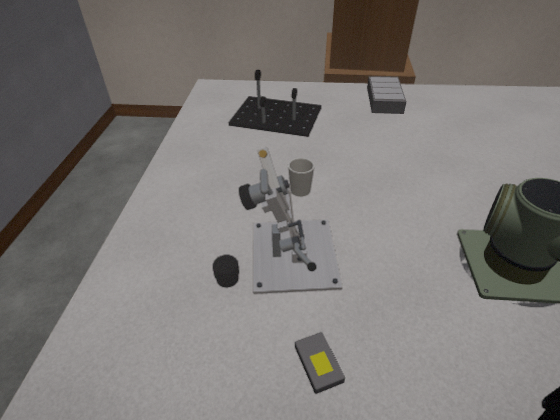

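View pics/top0.png

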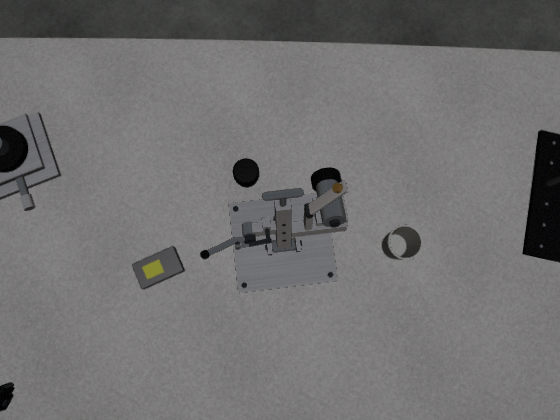

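Side view: the rig's base plate is at about (295,255), thumbnut at (263,154), black foot at (312,266). Top view: T-bar at (283,194), thumbnut at (338,187), foot at (205,254), cup at (402,242), lens at (246,172), case at (158,268). The next crop is for finer pixels.

```bash
python3 - <<'E'
import cv2,numpy as np
s=cv2.imread("pics/side0.png");t=cv2.imread("pics/top0.png")
a=cv2.resize(s[140:300,210:350],None,fx=2.8,fy=2.8,interpolation=3);b=cv2.resize(t[155:300,195:350],None,fx=2.3,fy=2.3,interpolation=3)
H=max(a.shape[0],b.shape[0]);p=lambda i:cv2.copyMakeBorder(i,0,H-i.shape[0],0,0,0)
m=np.hstack([p(a),p(b)]);m=cv2.convertScaleAbs(m,alpha=1.5);print(m.shape,a.shape);cv2.imwrite("pics/c1.png",m)
E
```

```text
(448, 748, 3) (448, 392, 3)
```

View pics/c1.png

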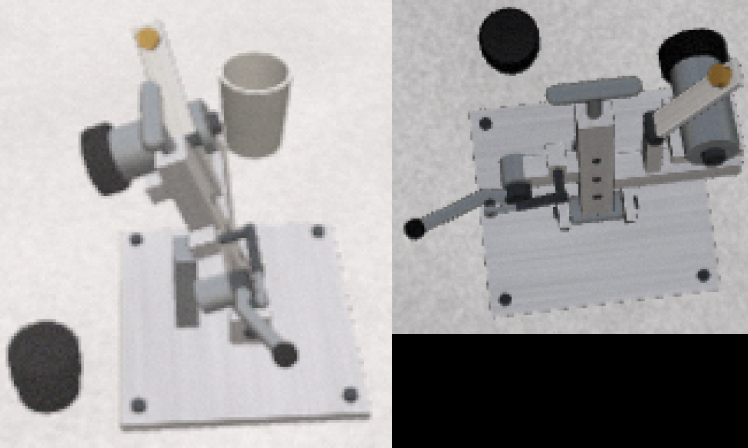

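```bash
cat > m.py <<'E'
from h import *
s=lambda u,v:(210+u/2.8,140+v/2.8); t=lambda u,v:(195+(u-392)/2.3,155+v/2.3)
S=[onz("side",s(*p),.013) for p in[(136,239),(318,231),(138,404),(350,395)]]
Tt=[onz("top",t(*p),.013) for p in[(486,124),(505,299),(703,275)]]
print(np.round(S,4));print(np.round(Tt,4))
c=np.array(Tt);ctr=(c[0]+c[2])/2; d=c[0]-c[1]; yaw=np.arctan2(d[1],d[0]); e=c[1]-c[2]; yaw2=np.arctan2(-e[0],e[1])
cs=np.mean(S,0); ds=S[0]-S[1]+S[2]-S[3]; es=S[2]-S[0]+S[3]-S[1]
print("ctr",ctr,cs,"yaw",yaw,yaw2,np.arctan2(ds[1],ds[0]),np.arctan2(-es[0],es[1]))
yaw=np.mean([yaw,yaw2,np.arctan2(ds[1],ds[0]),np.arctan2(-es[0],es[1])])
R=np.array([[np.cos(yaw),-np.sin(yaw),0],[np.sin(yaw),np.cos(yaw),0],[0,0,1]])
O=(ctr+cs)/2;O[2]=0;O=O-R@[.01,0,0];print("O",O,"yaw",yaw)
def W(p,q=.35):
    x,y,z=np.array(p)/1000; return O+R@[x*np.cos(q)+z*np.sin(q),y,.03+z*np.cos(q)-x*np.sin(q)]
def strap(th,l,h=0): # l from hinge to -y, h normal
    return [0,-50-l*np.cos(th)+h*np.sin(th)*1,172+l*np.sin(th)+h*np.cos(th)]
def kick(th,r=90,dx=-28):
    a=.17-th; return [-21+dx,70+r*np.cos(a),120+r*np.sin(a)]
if __name__=="__main__":
    for n,a,b,m in[("bar",(152,117),(594,92),W([0,0,215])),("nut",(148,38),(719,76),W(strap(1,88,13))),("foot",(285,353),(415,229),W(kick(0)))]:
        print(n,tri(s(*a),t(*b)),"model",m)
    for q in(.35,0):
        print(q,"bar",W([0,0,215],q),"strapend",W(strap(1,98,4),q),W(strap(0,98,4),q))
        for th in(0,.3,.6,.9,1.85):print("foot",th,W(kick(th),q))
    for n,p,z in[("cup",(402,230),.09),("lens",(246,170),.055),("case",(158,268),.022)]:print(n,onz("top",p,z))
E
python3 m.py
```

```text
[[ 0.6104 -0.0766  0.013 ]
 [ 0.4416 -0.0996  0.013 ]
 [ 0.5854  0.1109  0.013 ]
 [ 0.4163  0.0894  0.013 ]]
[[ 0.5857  0.112   0.013 ]
 [ 0.4181  0.0896  0.013 ]
 [ 0.4435 -0.0987  0.013 ]]
ctr [0.51460534 0.00665803 0.013     ] [0.51344026 0.00602382 0.013     ] yaw 0.13281275705120363 0.13426436796333802 0.13095622579810648 0.132905926000184
O [0.50411077 0.00501747 0.        ] yaw 0.13273481920320804
bar (array([0.57721942, 0.01541247, 0.22978264]), np.float64(0.0005901264696340584)) model [0.5771853  0.01477438 0.23196513]
nut (array([ 0.59140754, -0.08270406,  0.23268982]), np.float64(0.000559142075170806)) model [ 0.60158784 -0.06934347  0.26773022]
foot (array([0.47320974, 0.16142581, 0.14654066]), np.float64(0.0008089687930478828)) model [0.48344379 0.16236904 0.17382999]
0.35 bar [0.5771853  0.01477438 0.23196513] strapend [ 0.60451245 -0.0820444   0.27106687] [ 0.58351704 -0.13369362  0.1953296 ]
foot 0 [0.48344379 0.16236904 0.17382999]
foot 0.3 [0.474232   0.1616818  0.14856699]
foot 0.6 [0.46642943 0.15314038 0.12428298]
foot 0.9 [0.46073306 0.13750776 0.1031472 ]
foot 1.85 [0.46089903 0.0599732  0.07548678]
0 bar [0.50411077 0.00501747 0.245     ] strapend [ 0.51729022 -0.0936903   0.28662537] [ 0.52369788 -0.14168067  0.206     ]
foot 0 [0.43453822 0.15583917 0.16522641]
foot 0.3 [0.43446703 0.15637238 0.13833293]
foot 0.6 [0.43545084 0.14900412 0.11248163]
foot 0.9 [0.43740177 0.13439257 0.08998173]
foot 1.85 [0.44757576 0.05819428 0.06053611]
cup [ 0.53510719 -0.23914474  0.09      ]
lens [0.66492666 0.08990199 0.055     ]
case [0.4512744  0.27695705 0.022     ]
```

The offsets are evidently in base axes with z from the bench, not from the hinge. I'll subtract 30 mm and recheck.

```bash
sed -i 's/,172+l/,142+l/; s/,120+r/,90+r/' m.py; python3 m.py | tail -22; python3 -c "
from h import *
print(get_calibration('wrist'))
s=r.observe(); from scipy.spatial.transform import Rotation as Q; print(Q.from_quat(np.roll(s['tcp_rot'],-1)).as_matrix().round(3))"
```

```text
[ 0.4181  0.0896  0.013 ]
 [ 0.4435 -0.0987  0.013 ]]
ctr [0.51460534 0.00665803 0.013     ] [0.51344026 0.00602382 0.013     ] yaw 0.13281275705120363 0.13426436796333802 0.13095622579810648 0.132905926000184
O [0.50411077 0.00501747 0.        ] yaw 0.13273481920320804
bar (array([0.57721942, 0.01541247, 0.22978264]), np.float64(0.0005901264696340584)) model [0.5771853  0.01477438 0.23196513]
nut (array([ 0.59140754, -0.08270406,  0.23268982]), np.float64(0.000559142075170806)) model [ 0.59139139 -0.0707049   0.23954904]
foot (array([0.47320974, 0.16142581, 0.14654066]), np.float64(0.0008089687930478828)) model [0.47324735 0.16100761 0.14564881]
0.35 bar [0.5771853  0.01477438 0.23196513] strapend [ 0.594316   -0.08340582  0.24288568] [ 0.57332059 -0.13505505  0.16714842]
foot 0 [0.47324735 0.16100761 0.14564881]
foot 0.3 [0.46403555 0.16032037 0.12038581]
foot 0.6 [0.45623298 0.15177895 0.0961018 ]
foot 0.9 [0.45053662 0.13614633 0.07496601]
foot 1.85 [0.45070258 0.05861177 0.0473056 ]
0 bar [0.50411077 0.00501747 0.245     ] strapend [ 0.51729022 -0.0936903   0.25662537] [ 0.52369
[... 253 characters left out ...]
 0.53510719 -0.23914474  0.09      ]
lens [0.66492666 0.08990199 0.055     ]
case [0.4512744  0.27695705 0.022     ]
{'vfov': 58.25953565091594, 'cx': 283.3473242350922, 'cy': 197.8556689626491, 'dist': array([-0.05645565,  0.        ,  0.        ,  0.        ,  0.        ]), 'mount': array([[ 9.99999978e-01, -1.18910763e-04, -1.72443362e-04,
         1.43407931e-04],
       [ 1.27209410e-04, -3.09294347e-01,  9.50966346e-01,
        -1.23031379e-01],
       [-1.66415891e-04, -9.50966347e-01, -3.09294325e-01,
         8.05900773e-02],
       [ 0.00000000e+00,  0.00000000e+00,  0.00000000e+00,
         1.00000000e+00]])}
[[ 0.441 -0.001 -0.897]
 [ 0.897 -0.001  0.441]
 [-0.002 -1.     0.   ]]
```

The rig model now fits (bar and foot agree within about 2 mm). The strap starts at about 0.85 rad. Computing waypoints.

```bash
python3 - <<'E' | tail -20
from m import *
np.set_printoptions(precision=1,suppress=True)
up=np.array([0,0,19.])
for z in(260,235,204,175,146,140):print("strap z",z,W([6,-88,z])*1000+up)
for z in(200,130,110,90,70,54,45):print("kick z",z,W([-38,140,z])*1000+up)
for q in(.35,.25,.15,.05,0):print("bar",q,W([0,22,215],q)*1000)
E
```

```text
ctr [0.51460534 0.00665803 0.013     ] [0.51344026 0.00602382 0.013     ] yaw 0.13281275705120363 0.13426436796333802 0.13095622579810648 0.132905926000184
O [0.50411077 0.00501747 0.        ] yaw 0.13273481920320804
strap z 260 [609.7 -69.7 291.2]
strap z 235 [601.2 -70.8 267.7]
strap z 204 [590.7 -72.2 238.6]
strap z 175 [580.8 -73.5 211.3]
strap z 146 [571.  -74.8 184.1]
strap z 140 [568.9 -75.1 178.5]
kick z 200 [518.2 148.1 249.9]
kick z 130 [494.4 145.  184.1]
kick z 110 [487.6 144.1 165.4]
kick z 90 [480.8 143.1 146.6]
kick z 70 [474.  142.2 127.8]
kick z 54 [468.6 141.5 112.8]
kick z 45 [465.5 141.1 104.3]
bar 0.35 [574.3  36.6 232. ]
bar 0.25 [553.9  33.9 238.3]
bar 0.15 [533.   31.1 242.6]
bar 0.05 [511.9  28.2 244.7]
bar 0 [501.2  26.8 245. ]
```

Request:
arm_command:
  series:
    - [1,0,0,40,-0.14]
    - [1,0,0,40,-0.14]
    - [1,0,-45,20,-0.14]
    - [1,0,-45,0,-0.14]
    - [1,0,-45,0,-0.14]
    - [1,10,-45,0,-0.14]
    - [1,20,-45,0,-0.14]
    - [1,30,-35,0,0]
    - [1,30,-35,0,0]
    - [1,30,-35,0,0]
    - [1,30,-35,0,0]

```text
time_s: 1.2
tcp_pos: [0.4042, 0.1493, 0.3502]
tcp_rot: [0.706, -0.705, -0.047, 0.047]
wrist_force: [0.7, 1.0, -0.2]
finger_gap: 0.0
```

Request:
arm_command:
  series:
    - [1,34,-36,0,0]
    - [1,34,-36,0,0]
    - [1,34,-37,0,0]
    - [1,34,-37,0,0]
    - [1,34,-37,0,0]
    - [1,34,-36,0,0]
    - [1,0,0,-30,0]
    - [1,0,0,-28,0]
    - [1,0,0,0,0]

```text
time_s: 2.1
tcp_pos: [0.6051, -0.0676, 0.2874]
tcp_rot: [0.706, -0.705, -0.044, 0.051]
wrist_force: [-0.1, 0.0, -0.0]
finger_gap: -0.0
```

```bash
python3 - <<'E'
from h import *
s=r.observe();print(s["tcp_pos"],s["wrist_force"])
a=get_image("side")[110:310,180:380];b=get_image("top")[120:320,170:370]
cv2.imwrite("pics/c2.png",cv2.convertScaleAbs(cv2.resize(np.hstack([a,b]),None,fx=2,fy=2,interpolation=3),alpha=1.4))
E
```

```text
[ 0.6051304  -0.067608    0.28739486] [-0.14883918  0.00051703 -0.02206491]
```

View pics/c2.png

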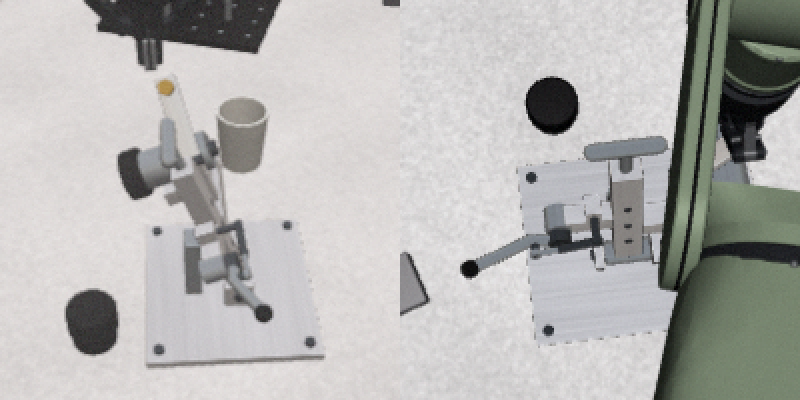

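The fingers are above the strap's upper part (side crop 150,60; nut at 165,88). Descending along the frame axis.

Request:
arm_command:
  series:
    - [1,-5,-2,-15,0]
    - [1,-5,-2,-15,0]
    - [1,-4,0,-12,0]
    - [1,-4,0,-10,0]
    - [1,-4,-1,-10,0]
    - [1,-3,0,-10,0]
    - [1,-3,0,-8,0]
    - [1,-3,0,-8,0]
    - [1,0,0,0,0]

```text
time_s: 3.1
tcp_pos: [0.5752, -0.0723, 0.2031]
tcp_rot: [0.706, -0.705, -0.047, 0.048]
wrist_force: [-0.6, 1.0, -0.6]
finger_gap: -0.0
```

Request:
arm_command:
  series:
    - [1,-2,0,-5,0]
    - [1,-1,0,-4,0]
    - [1,-1,0,-3,0]
    - [1,0,0,0,0]

```text
time_s: 3.5
tcp_pos: [0.5718, -0.0724, 0.1919]
tcp_rot: [0.706, -0.705, -0.047, 0.048]
wrist_force: [-0.2, 0.0, -0.2]
finger_gap: -0.0001
```

```bash
python3 - <<'E'
from h import *
s=r.observe();print(s["tcp_pos"],s["wrist_force"])
i=get_image("side")[130:270,210:350]
cv2.imwrite("pics/c3.png",cv2.convertScaleAbs(cv2.resize(i,None,fx=4,fy=4,interpolation=3),alpha=1.4))
E
```

```text
[ 0.57183292 -0.07235641  0.19187128] [-0.24730993  0.0402511  -0.20830765]
```

View pics/c3.png

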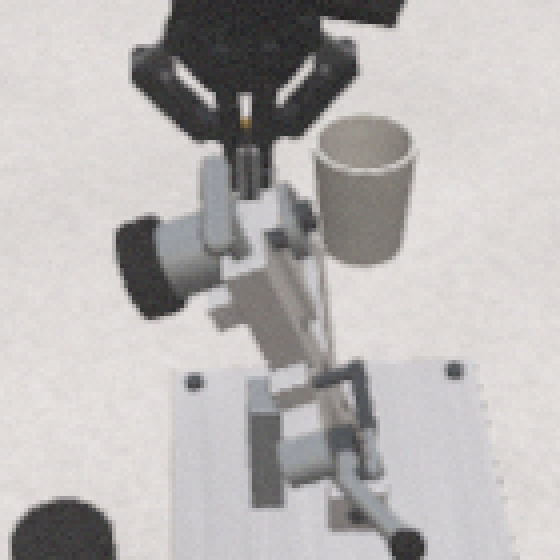

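The strap is going down (nut now behind the fingers at crop (245,122)). There is little force so far, so I press on until it seats.

Request:
arm_command:
  series:
    - [1,-1,0,-3,0]
    - [1,-1,0,-3,0]
    - [1,0,0,0,0]

```text
time_s: 3.85
tcp_pos: [0.5706, -0.0725, 0.1871]
tcp_rot: [-0.705, 0.706, 0.048, -0.047]
wrist_force: [0.3, -0.0, 3.3]
finger_gap: -0.0001
```

Request:
arm_command:
  series:
    - [1,0,0,-3,0]
    - [1,0,0,-3,0]
    - [1,0,0,0,0]
    - [1,0,0,0,0]

```text
time_s: 4.25
tcp_pos: [0.5714, -0.0726, 0.1861]
tcp_rot: [-0.705, 0.706, 0.05, -0.045]
wrist_force: [-6.3, 0.5, 27.6]
finger_gap: 0.0
```

It seats firmly at 28 N. I lift off and check the strap while moving to the kickstand side.

Request:
arm_command:
  series:
    - [1,5,0,25,0]
    - [1,10,0,40,0]
    - [1,10,0,40,0]
    - [1,0,0,40,0]
    - [1,-13,40,0,0]
    - [1,-13,42,0,0]
    - [1,-13,42,0,0]
    - [1,-13,42,0,0]
    - [1,-13,45,0,0]
    - [1,-10,8,-40,0]
    - [1,0,0,-40,0]
    - [1,0,0,0,0]

```text
time_s: 5.45
tcp_pos: [0.5162, 0.1464, 0.2401]
tcp_rot: [-0.705, 0.706, 0.044, -0.052]
wrist_force: [-1.2, -0.4, 0.0]
finger_gap: -0.0
```

```bash
python3 - <<'E'
from h import *
import m
s=r.observe();print(s["tcp_pos"],s["wrist_force"])
a=get_image("side");b=get_image("top");cv2.imwrite("pics/t4.png",b)
def nut(i,x0,y0,x1,y1):
    h=cv2.cvtColor(i,cv2.COLOR_BGR2HSV)[y0:y1,x0:x1];k=cv2.inRange(h,(8,120,60),(25,255,255))
    M=cv2.moments(k,True); return (M["m10"]/M["m00"]+x0,M["m01"]/M["m00"]+y0,M["m00"]) if M["m00"] else None
n1=nut(a,230,130,320,230);n2=nut(b,300,150,380,250);print(n1,n2)
if n1 and n2: print(tri(n1[:2],n2[:2]))
for th in(0,.06,.15,.3):print(th,m.W(m.strap(th,88,13)),proj("side",m.W(m.strap(th,88,13))),proj("top",m.W(m.strap(th,88,13))))
cv2.imwrite("pics/c4.png",cv2.convertScaleAbs(cv2.resize(np.hstack([a[110:310,180:380],b[120:320,170:370]]),None,fx=2,fy=2,interpolation=3),alpha=1.4))
E
```

```text
[[ 0.6104 -0.0766  0.013 ]
 [ 0.4416 -0.0996  0.013 ]
 [ 0.5854  0.1109  0.013 ]
 [ 0.4163  0.0894  0.013 ]]
[[ 0.5857  0.112   0.013 ]
 [ 0.4181  0.0896  0.013 ]
 [ 0.4435 -0.0987  0.013 ]]
ctr [0.51460534 0.00665803 0.013     ] [0.51344026 0.00602382 0.013     ] yaw 0.13281275705120363 0.13426436796333802 0.13095622579810648 0.132905926000184
O [0.50411077 0.00501747 0.        ] yaw 0.13273481920320804
[0.51618963 0.1463956  0.24011776] [-1.18369807 -0.35305158  0.01333807]
None (353.68333333333334, 202.83333333333334, 60.0)
0 [ 0.57505607 -0.12473459  0.17560277] [[272.41864649 163.93046503]] [[354.70948971 202.9918306 ]]
0.06 [ 0.5767175  -0.12356655  0.18053771] [[271.6358971  162.49582941]] [[354.55451267 201.67682126]]
0.15 [ 0.57908821 -0.12123937  0.18781892] [[270.47661186 160.5023539 ]] [[354.00718106 199.74897021]]
0.3 [ 0.582669   -0.11587698  0.19948647] [[268.60472257 157.64583343]] [[352.24865971 196.69852271]]
```

View pics/c4.png

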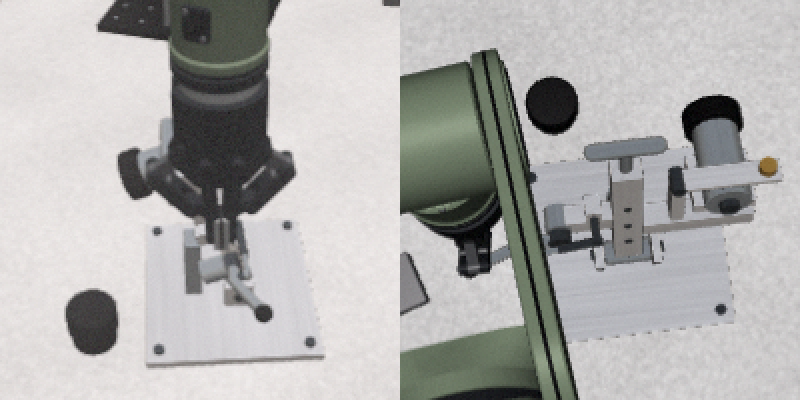

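The strap lies across the hub (top nut at row 202.8; the closed model gives 203.0). Next I press the kickstand leg down.

Request:
arm_command:
  series:
    - [1,-8,0,-20,0]
    - [1,-8,-1,-22,0]
    - [1,-6,-1,-16,0]
    - [1,-4,0,-10,0]
    - [1,-4,0,-10,0]
    - [1,-4,0,-10,0]
    - [1,-4,0,-10,0]
    - [1,-4,0,-10,0]
    - [1,0,0,0,0]

```text
time_s: 6.45
tcp_pos: [0.4764, 0.1442, 0.1358]
tcp_rot: [-0.705, 0.706, 0.046, -0.049]
wrist_force: [0.3, 0.4, 0.6]
finger_gap: 0.0
```

Request:
arm_command:
  series:
    - [1,-4,0,-10,0]
    - [1,-3,0,-10,0]
    - [1,-3,0,-8,0]
    - [1,0,0,0,0]
    - [1,0,0,0,0]

```text
time_s: 6.95
tcp_pos: [0.468, 0.1446, 0.109]
tcp_rot: [-0.705, 0.706, 0.047, -0.048]
wrist_force: [-0.3, 0.7, -1.2]
finger_gap: -0.0003
```

```bash
python3 - <<'E'
from h import *
s=r.observe();print(s["tcp_pos"],s["wrist_force"])
i=get_image("side")[190:310,220:360]
cv2.imwrite("pics/c5.png",cv2.convertScaleAbs(cv2.resize(i,None,fx=4,fy=4,interpolation=3),alpha=1.4))
E
```

```text
[0.46800685 0.14463316 0.10904787] [-0.30178957  0.68072915 -1.18631549]
```

View pics/c5.png

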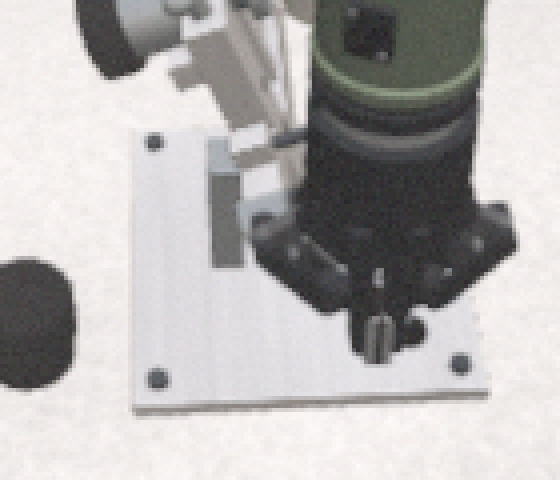

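The foot shows at crop (412,330), i.e. px (323,272), so the leg is about 0.6 rad down and still under the fingers. I go on, slightly more toward -x.

Request:
arm_command:
  series:
    - [1,-4,-2,-7,0]
    - [1,-4,-2,-7,0]
    - [1,-3,-2,-7,0]
    - [1,0,0,0,0]
    - [1,0,0,0,0]

```text
time_s: 7.5
tcp_pos: [0.457, 0.1385, 0.0881]
tcp_rot: [-0.706, 0.706, 0.047, -0.047]
wrist_force: [-0.9, 0.2, 0.1]
finger_gap: -0.0
```

```bash
python3 - <<'E' | tail -8
from h import *
import m
for th in(.4,.6,.8,1.2,1.85):print(th,proj("side",m.W(m.kick(th))))
s=r.observe();print(s["tcp_pos"],s["wrist_force"])
i=get_image("side")[190:310,220:360]
cv2.imwrite("pics/c6.png",cv2.convertScaleAbs(cv2.resize(i,None,fx=4,fy=4,interpolation=3),alpha=1.4))
E
```

```text
ctr [0.51460534 0.00665803 0.013     ] [0.51344026 0.00602382 0.013     ] yaw 0.13281275705120363 0.13426436796333802 0.13095622579810648 0.132905926000184
O [0.50411077 0.00501747 0.        ] yaw 0.13273481920320804
0.4 [[316.96212976 276.55037788]]
0.6 [[319.09024364 279.12594069]]
0.8 [[320.72067857 279.89817152]]
1.2 [[322.35813619 276.40749375]]
1.85 [[320.61576759 259.75470661]]
[0.45700576 0.13852049 0.08812103] [-0.86045787  0.18813513  0.1181425 ]
```

View pics/c6.png

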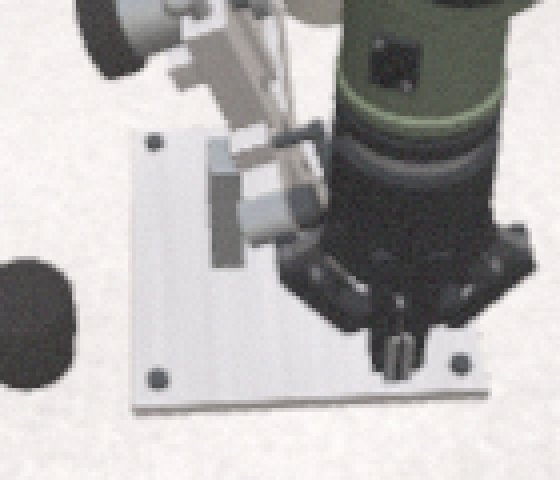

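The foot is hidden now, so it has probably snapped. I retreat away from the rig and up, open the fingers, and look.

Request:
arm_command:
  series:
    - [1,-5,15,0,0]
    - [1,-5,15,20,0]
    - [1,0,0,40,0]
    - [1,0,0,45,0]
    - [1,0,0,45,0]
    - [-1,0,0,45,0]
    - [-1,0,0,35,0]
    - [-1,0,0,0,0]

```text
time_s: 8.35
tcp_pos: [0.4495, 0.1695, 0.3242]
tcp_rot: [0.707, -0.704, -0.052, 0.043]
wrist_force: [0.3, 0.0, -0.6]
finger_gap: 0.0435
```

```bash
python3 - <<'E' | tail -1
from h import *
s=r.observe()
a=get_image("side");b=get_image("top")
cv2.imwrite("pics/c7.png",cv2.convertScaleAbs(cv2.resize(np.hstack([a[140:300,210:370],b[140:300,190:350]]),None,fx=2.5,fy=2.5,interpolation=3),alpha=1.4))
print(s["tcp_pos"],s["wrist_force"],s["finger_gap"])
E
```

```text
[0.44946273 0.16946025 0.32418346] [ 0.33789163  0.04508082 -0.58956617] 0.04345479068694846
```

View pics/c7.png

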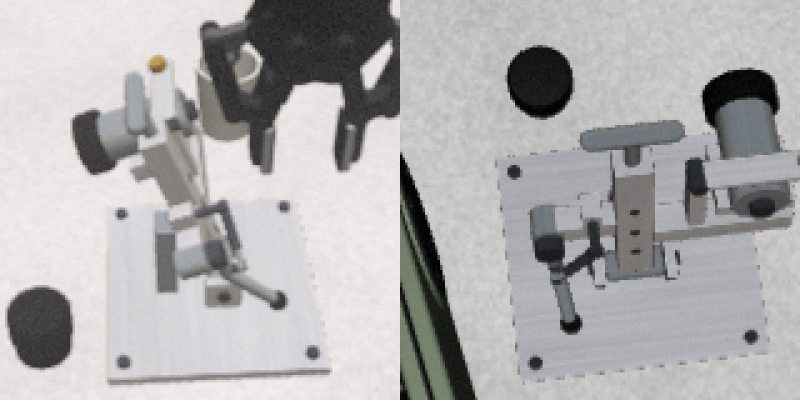

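The foot is at side px (321,260); the model for 1.85 rad gives (320.6,259.8), so the kickstand is fully down. Now the T-bar.

Request:
arm_command:
  series:
    - [-1,31,-33,0,0]
    - [-1,31,-33,0,0]
    - [-1,31,-33,0,0]
    - [-1,31,-33,0,0]
    - [-1,0,0,0,0]
    - [-1,0,0,0,0]
    - [-1,0,0,-30,0]
    - [-1,0,0,-30,0]
    - [-1,0,0,-20,0]
    - [-1,0,0,0,0]
    - [-1,0,0,0,0]

```text
time_s: 9.55
tcp_pos: [0.5705, 0.0375, 0.2385]
tcp_rot: [0.706, -0.705, -0.048, 0.048]
wrist_force: [0.4, 0.4, 1.0]
finger_gap: 0.0853
```

Request:
arm_command:
  series:
    - [-1,4,0,-3,0]
    - [1,0,0,0,0]
    - [1,0,0,0,0]
    - [1,0,0,0,0]
    - [1,0,0,0,0]
    - [1,0,0,0,0]
    - [1,0,0,0,0]
    - [1,0,0,0,0]
    - [1,0,0,0,0]
    - [1,0,0,0,0]
    - [1,0,0,0,0]

```text
time_s: 10.65
tcp_pos: [0.5754, 0.0366, 0.2357]
tcp_rot: [-0.705, 0.706, 0.048, -0.047]
wrist_force: [1.3, 0.5, 2.7]
finger_gap: 0.0138
```

Gap is 13.8 mm on the 16 mm bar, so it is held. I raise it gently along the arc, in stages.

Request:
arm_command:
  series:
    - [1,-5,-1,1.6,0]
    - [1,-5,-1,1.6,0]
    - [1,-5,0,1.6,0]
    - [1,-5,-1,1.5,0]
    - [1,-5,-1,1.2,0]
    - [1,-5,0,1.1,0]
    - [1,-5,-1,1,0]
    - [1,-6,-1,1,0]
    - [1,0,0,0,0]
    - [1,0,0,0,0]

```text
time_s: 11.65
tcp_pos: [0.5362, 0.0312, 0.2472]
tcp_rot: [0.706, -0.705, -0.05, 0.045]
wrist_force: [5.4, 2.3, 2.7]
finger_gap: 0.014
```

Request:
arm_command:
  series:
    - [1,-5,-1,0.6,0]
    - [1,-5,-1,0.5,0]
    - [1,-5,0,0.5,0]
    - [1,-5,-1,0.4,0]
    - [1,-4,-1,0.3,0]
    - [1,-4,0,0.2,0]
    - [1,-4,-1,0.1,0]
    - [1,-2,0,0,0]
    - [1,0,0,0,0]
    - [1,0,0,0,0]
    - [1,0,0,0,0]

```text
time_s: 12.75
tcp_pos: [0.503, 0.0267, 0.2511]
tcp_rot: [0.706, -0.705, -0.051, 0.044]
wrist_force: [4.9, 3.9, 9.1]
finger_gap: 0.0139
```

```bash
python3 - <<'E' | tail -6
from h import *
import m
s=r.observe()
a=get_image("side");b=get_image("top")
for q in(-.06,0,.06):print(q,"nut",proj("side",m.W(m.strap(0,88,13),q)),proj("top",m.W(m.strap(0,88,13),q)),"foot",proj("side",m.W(m.kick(1.85),q)),proj("top",m.W(m.kick(1.85),q)))
h=cv2.inRange(cv2.cvtColor(b,cv2.COLOR_BGR2HSV)[170:270,310:390],(8,120,60),(25,255,255));M=cv2.moments(h,True)
print("nut top",M["m00"] and (M["m10"]/M["m00"]+310,M["m01"]/M["m00"]+170))
cv2.imwrite("pics/c8.png",cv2.convertScaleAbs(cv2.resize(np.hstack([a[140:300,210:370],b[140:300,220:380]]),None,fx=2.5,fy=2.5,interpolation=3),alpha=1.4))
print(s["tcp_pos"],s["wrist_force"],s["finger_gap"])
E
```

```text
O [0.50411077 0.00501747 0.        ] yaw 0.13273481920320804
-0.06 nut [[298.29644854 159.84336823]] [[360.25159507 234.61733492]] foot [[321.45287376 265.34891144]] [[258.73182263 271.35269213]]
0 nut [[294.44031459 159.8903149 ]] [[359.57909126 229.72944501]] foot [[321.55490861 264.5148584 ]] [[258.72194948 271.32596578]]
0.06 nut [[290.57836153 160.12971128]] [[358.85187523 224.89079005]] foot [[321.58048724 263.68119816]] [[258.70274364 271.21725689]]
nut top (358.3965517241379, 228.39655172413794)
[0.50303862 0.02667927 0.25111726] [4.90703767 3.85735707 9.13079777] 0.013894569778253606
```

View pics/c8.png

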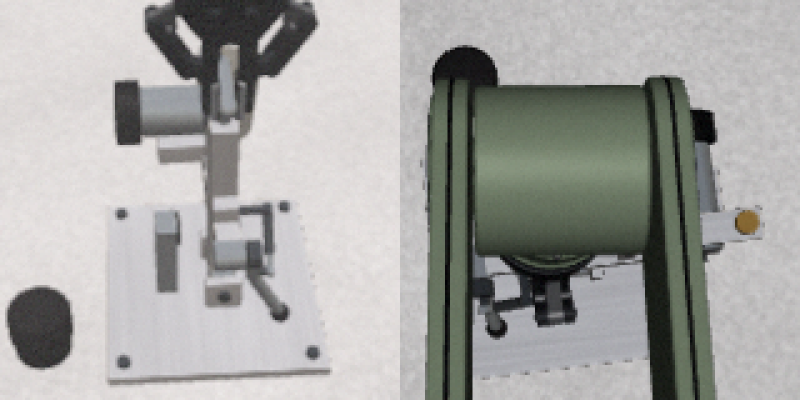

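The frame stands upright, with the strap and kickstand down: the nut's top row of 228.4 gives a lean of about +0.016. I relax it by a small nudge, let it settle, and hand in.

Request:
arm_command:
  series:
    - [1,-2,0,-1,0]
    - [1,0,0,0,0]
    - [1,0,0,0,0]
    - [1,0,0,0,0]
    - [1,0,0,0,0]
    - [1,0,0,0,0]
    - [1,0,0,0,0]
    - [1,0,0,0,0]

```text
time_s: 13.65
tcp_pos: [0.5019, 0.0265, 0.2511]
tcp_rot: [0.706, -0.705, -0.052, 0.043]
wrist_force: [4.3, 3.1, 11.9]
finger_gap: 0.0139
```

```bash
python3 - <<'E'
from h import *
for _ in range(2):
    b=get_image("top");s=r.observe()
    h=cv2.inRange(cv2.cvtColor(b,cv2.COLOR_BGR2HSV)[170:270,310:390],(8,120,60),(25,255,255));M=cv2.moments(h,True)
    row=M["m01"]/M["m00"]+170;print(row,s["tcp_pos"],s["wrist_force"],s["finger_gap"],abs(s["qvel"]).max())
if 226.5<row<232.5: job.job_done();print("done")
E
```

```text
228.86206896551724 [0.50190989 0.02652468 0.25109464] [ 5.63501101  2.90759055 12.42870453] 0.013783601921854939 0.0008316669677440945
228.86206896551724 [0.5019629  0.02652188 0.25110651] [ 5.27776566  3.43980569 11.52756899] 0.014054916511485386 0.0017755224865317388
the job is handed in; nothing more can be done
done
```

The job is handed in, with the arm still holding the frame upright by the T-bar at about 13.7 s on the robot's clock. No verdict is reported on hand-in.

- **Clamp strap:** I pushed it down onto the hub, where it seated at 28 N. The thumbnut was within about 1 px of its closed position in the top view.
- **Kickstand:** I pushed it past centre and it snapped down. The foot was within about 1 px of the model for 1.85 rad in the side view.
- **Frame:** I gripped the T-bar 22 mm to the kickstand side of its centre and raised the frame along its arc. The last two top pictures put the nut at row 228.9, against 229.7 for upright, so the lean is about 0.01 rad. The arm was still and the grip steady at 14 mm.
- **Cup, lens and case:** the arm never worked near them, and the lens looked unmoved in the last pictures. I did not measure the three again at the end.

Two readings did not match what I expected. The grip gap is 13.9 mm on a bar given as 16 mm. The wrist also reads a vertical force of about 12 N, which a 1 mm lowering did not reduce; both were steady and well within limits.

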